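# Raise a pour-over stand by its spring buttons and seat the dripper

### The job

Set up the pour-over coffee stand: its ring sits so low that the dripper's foot would hang down inside the mug. Squeeze in the two brass spring buttons on the sides of the stand's dark square tube and draw the tube gently up the post, without wrenching it, until both buttons snap out through the holes of the grey preset collar and it is locked there; then seat the white ceramic dripper in the raised ring, gently, upright and fully down on its flange, and let go. Leave the mug standing where it is and do not disturb the timer and the measuring cup.

Things in the scene. Friction and masses are not known exactly. Their poses are not given: they have to be found in the camera images.
- stand: fixed foot and post of a pour-over coffee stand: walnut board 18 mm high, from x = -162 to +38 and y = -75 to +75 mm, with an upright 20 mm square steel post, top at z = 178 mm (inside the tube). Origin on the worktop on the post's axis, z up; ring and mug lie to its -x. Near the post's top, at z = 162 mm, two brass spring buttons point to its +y and -y sides
- tube: dark square tube, 27 mm wide, 162 mm tall, 0.16 to 0.3 kg, loose on the post (0.75 mm play a side), ring arm to its -x. Origin on its axis at its lower end, axes as the stand's. Round it is screwed a grey preset collar (46 mm tall, 32 wide, 10 mm hole in each side, slots in the tube behind), its holes 45 to 63 mm below the upper ones, never the same: there the buttons snap out and it stops dead
- tube_grip (a point): on the tube's axis at its upper pair of 10 mm holes (through the +y and -y walls, 2.5 mm thick), 134 mm above its origin, 28 mm below the cap's top. Here the buttons stick out 6 mm on either side at the start (39 mm over both; 27 mm when squeezed flush). Grip here from above, across +y and -y
- button_left (a joint): spring button on the stand's +y side: 0 = out, grows as pressed in, to 9 mm. 8.4 mm brass pin with a conical nose; spring 0.6 N (out) to 1.6 N (in). Out, it locks the tube; pressed level with the tube's face (6 mm; 5 mm is enough) by flat fingers squeezing the tube, it cams under the hole's edge as the tube is drawn up with some 5 to 10 N. It snaps out by itself (back to 0) at the next hole
- button_right (a joint): the same on the -y side of the stand. The spring clip behind both is thin: more than 18 N between tube and post, in any direction, bends it
- ring_seat (a point): centre of the upper face of the ring on the tube's arm: opening 57 mm, outside 74 mm, 8 mm thick; 106 mm above the tube's origin and 95 mm to its -x side; axes as the tube's. The tube hangs on the buttons with a little play, so the ring may droop by 1 or 2 mm
- dripper: white ceramic cone dripper, 0.13 to 0.21 kg, 80 mm high, rim 100 mm wide, standing on its foot on the worktop. Origin at the centre of the foot's underside, z up. The foot is a 50 mm cylinder 30 mm high; above it is a flat flange 88 mm wide and 4 mm thick, which comes to rest on the ring; then the cone. Its handle points to its own -x
- dripper_handle (a point): middle of the level top bar of the dripper's handle: 11 mm round bar along the dripper's x axis, 64 mm to -x of the dripper's axis and 71.5 mm above its origin; the bar runs from 47 to 71 mm from the axis and then bends down to the flange
- flange_under (a point): centre of the underside of the dripper's flange, 30 mm above its origin; it meets ring_seat when the dripper is seated
- mug: white mug, 78 mm wide, 97 mm high, standing on the stand's board under the ring, its handle towards the board's front. Origin 15 mm off its cup's axis towards the handle, at its underside
- mug_spot (a point): the point on the stand's board where the mug's origin belongs, 110 mm to -x of the post's axis
- timer: red and white wind-up kitchen timer, 66 mm wide, 55 mm high, origin at the centre of its underside
- jigger: steel double-cone measuring cup, 43 mm wide, 78 mm high, origin at the centre of its underside
Not all that is in view belongs to the job. What is shaped like the tube but brown is not meant.

How it is judged (in metres and radians):
On the way:
1. the tube is raised with both buttons snapped out through the preset collar's holes (z of tube in the frame of stand between 0.07 and 0.095 m and value of joint each of button_left, button_right below 0.0015 m), for 0.2 s.
At the end, for the whole second after the job is handed in: tube raised (lower end 70 to 95 mm above the worktop), both buttons out to within 1.5 mm; dripper flange on the ring within 3 mm in height and 6 mm of its centre, upright within 0.1 rad, at rest; mug upright (0.15 rad) within 30 mm of its spot (all of step 1 and horizontal distance between flange_under and ring_seat below 0.006 m and z of flange_under in the frame of ring_seat between -0.003 and 0.003 m and angle between dripper's own z axis and vertical below 0.1 rad and linear speed of dripper below 0.02 m/s and horizontal distance between mug and mug_spot below 0.03 m and angle between mug's own z axis and vertical below 0.15 rad); the robot touches nothing.
It fails at once if the tube is wrenched: more than 18 N between it and the post with its buttons (until the dripper is brought to the ring) (contact force between tube and stand above 18 N and distance between flange_under and ring_seat above 0.06 m).
It fails at once if the dripper is pressed or dropped hard on the ring: more than 20 N (contact force between dripper and tube above 20 N).
It fails at once if the mug is shoved or tipped (horizontal distance between mug and mug_spot above 0.03 m or angle between mug's own z axis and vertical above 0.3 rad).
It fails at once if the timer or the measuring cup is disturbed (distance of any of timer, jigger from where it was at the start of the episode above 0.02 m).
It also fails if it takes over 61 s, if anything falls off the work surface, if the arm or the gripper's body presses on something with over 40 N, if the wrist force passes 120 N, or if a joint passes its speed limit or range.

### The arm

A 7-joint arm with a two-finger parallel gripper is mounted at the origin on a cart in front of the work surface, level with it; the furniture and walls round the work are solid. World frame = base frame: x ahead of the robot, y to its left, z up, the work surface at z = 0. Lengths are in mm, angles in rad, forces in N, time in s.
With the tool pointing down it reaches from about 400 to 875 mm from the base axis. Payload 4.4 kg.
Tool frame: the origin (TCP) lies midway between the tips of the shut fingers; the grasp point (between the pads) lies ctrl.grip_depth behind it (ctrl.grip_depth is the distance from the TCP to the grasp point, in mm); z points along the fingers, y is the line along which they close (so a half turn about z gives the same grasp; the last joint's range is limited). The gripper opens to 85 mm and grips with 20 to 120 N. Pads are 22 mm wide; open, the fingers measure 114 mm over their backs; the gripper's body (76 mm by 85 mm) begins 54 mm behind the grasp point. The pads swing forward as they close: fully open they stand 13 mm farther back than shut.
Start: joints at [-1.37, 0.628, 0.038, 1.517, -0.027, 0.996, -0.02], TCP at [171.345, 627.024, 231.313] pointing down, gripper open.
Joint ranges: [-3.06, 3.06], [-0.37, 2.12], [-1.25, 1.32], [0.18, 2.47], [-1.1, 4.24], [0.23, 1.98], [-2.94, 2.94]. Speed limits (rad/s): [2.57, 2.57, 3.14, 3.14, 3.14, 3.14, 3.14].

### API

Orientations are given as [roll, pitch, yaw] about the fixed x, y, z axes, in that order (R = Rz(yaw) Ry(pitch) Rx(roll)).
In Python, from cell import ctrl gives the robot as it stands.
- The arm moves only by the tool carry_out, never from a script. Its argument "deltas" is one flat list of numbers, 7 for each row, row after row: the turn, a rotation vector about the tool's x, y, z in degrees, then the shift along the tool's x, y, z in m, then the closure, from -1 (fully open) to 1 (shut). In form: [wx, wy, wz, dx, dy, dz, claw, wx, wy, wz, dx, dy, dz, claw, ...]. A call has 1 to 12 rows; each row shifts and turns the commanded pose from where the row before left it, along the tool's axes as they then stand; what a row does not reach is not made up. A row lasts 1/8 s, in which the tool goes at most 62.5 mm and 10.7 degrees, less where a joint would pass 70% of its speed; a pose out of reach is approached as far as the arm can. A call with a gripper value outside its range is refused whole. The fingers move at their own pace and stop on an object; the grip force is fixed at half the most. Time passes only in rows, so rows that do not move let the fingers close. It gives the time, the measured TCP pose, the force, the opening and the grip force at its end, in the units of the state.
- ctrl.read_state(): the state, without advancing time (a new reading comes with each control period).
- ctrl.get_image(name): name is "scene" or "top" or "wrist"; returns the picture (384x512x3 uint8, red, green, blue); there is no depth.
- ctrl.calibration(name): a dict with "mtx" (3x3 intrinsics, pixels), "distortion" ([k1, k2, p1, p2, k3] as OpenCV has them; the pictures are not rectified), "R" (3x3) and "t" (3): a world point X has camera coordinates R X + t. Camera axes: x right, y down, z forward; pixel columns grow to the right and rows downward; lengths in mm; the calibration is good to about 2 mm. A picture is of the moment at which its call begins: read the wrist's pose just before it. calibration takes no time and is no camera call; for the wrist camera it gives the pose at the moment of the call.
- ctrl.finish_job(): hands the job in; it is judged then, once.
The state is a dict: "clock": time; "qpos": joint angles; "qd": joint speeds; "tau": joint torques, N m; "eef_pos": TCP position; "tool_rot": TCP orientation; "force": force on the tool from outside, world axes, zero at the start; "torque": the same for the moment, N m; "width": finger opening in mm; "gripper_force": force on a finger pad.
Only numpy, scipy, OpenCV 4.12 (cv2) and the standard library are available. Lean on these libraries where they do the work, as an engineer would, in place of code of your own. Each camera call takes 0.05 s, during which the arm holds its last target. There are 200 camera calls.

## Working session

There is one attempt and no reset: what is moved stays moved. The work goes in short steps, Python scripts to look and compute and a tool call to move; the robot and the scene stay as the last step left them, time stands still between calls to the robot, and variables do not carry over. Pictures are saved under pics/ and viewed, at most 10 in all, crops included, and the job is handed in when it is done.

Besides the shell and the picture viewer there is one more tool, called after "Call:" as a command line: name --argument value ..., lists and objects as JSON in quotes. carry_out: Moves the arm, as the interface text tells. Its arguments: {"type":"object","properties":{"deltas":{"type":"array"}},"required":["deltas"]}

```bash
mkdir -p pics; ls
python3 - <<'E'
from cell import ctrl
import cv2, numpy as np
print(ctrl.read_state(), ctrl.grip_depth)
ims=[]
for n in ("scene","top"):
    c=ctrl.calibration(n); print(n,c)
    im=ctrl.get_image(n); cv2.imwrite(f'pics/{n}0.png',im[...,::-1]);
E
```

```text
pics
{'clock': 0.0, 'qpos': array([-1.36981887,  0.62937752,  0.03842989,  1.51836581, -0.02701447,
        0.99629909, -0.02001405]), 'qd': array([-0.00115383,  0.00015719, -0.00159681,  0.00089465,  0.00061718,
       -0.00144331,  0.00179861]), 'tau': array([-3.18713082e-04, -5.63400078e+01,  1.22651204e+00, -1.93454236e+01,
        1.11749829e-02,  1.01737978e-02, -1.19624647e-05]), 'eef_pos': array([171.15156765, 626.41133193, 230.36922778]), 'tool_rot': array([-3.13966042e+00,  7.97066383e-06,  2.87480308e+00]), 'force': array([ 0.01459129, -0.46354372,  0.16400257]), 'torque': array([ 0.00794721, -0.03603092,  0.00053703]), 'gripper_force': 0.0, 'width': 85.30729932051653} 18.700000000000003
scene {'mtx': array([[417.04188896,   0.        , 254.60816424],
       [  0.        , 417.04188896, 185.84049539],
       [  0.        ,   0.        ,   1.        ]]), 'distortion': array([0.04856341, 0.        , 0.        , 0.        , 0.        ]), 'R': array([[ 0.76582608, -0.64304294, -0.00248805],
       [-0.28493581, -0.33586803, -0.89777739],
       [ 0.57647376,  0.68825028, -0.44044246]]), 't': array([-347.40049989,  301.33739904,  859.91250862])}
top {'mtx': array([[440.86519571,   0.        , 249.76189247],
       [  0.        , 440.86519571, 194.54356753],
       [  0.        ,   0.        ,   1.        ]]), 'distortion': array([-0.12121494,  0.        ,  0.        ,  0.        ,  0.        ]), 'R': array([[-0.01059458, -0.99969397, -0.02235443],
       [-0.98220766,  0.01459597, -0.18723001],
       [ 0.187499  ,  0.01997307, -0.98206171]]), 't': array([ 126.28119407,  544.64855541, 1330.15654048])}
```

View pics/scene0.png

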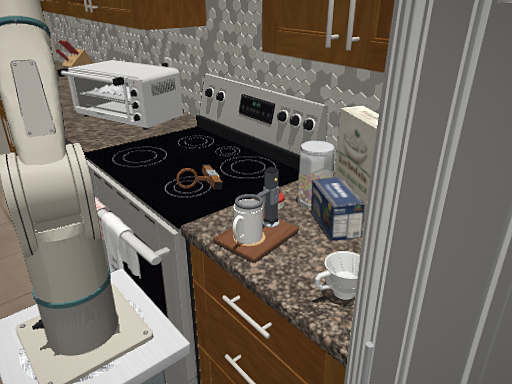

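View pics/top0.png

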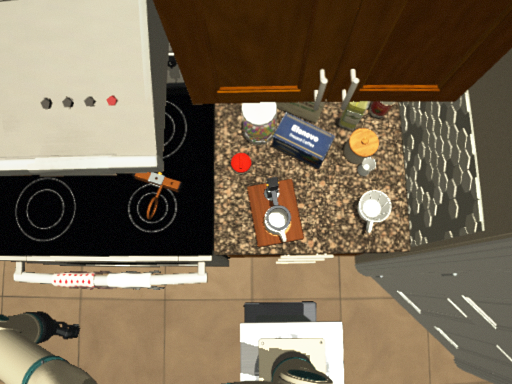

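The scene view shows the dark tube at (271,197), the mug (249,220) under the ring, the dripper (342,275) and its handle (322,280). The top view shows the board (275,212), tube cap (272,186), ring and mug (278,219), dripper (374,207) with handle (369,228), red timer (241,162) and probably the jigger (367,166). There are two tube-like things: dark at top (272,186), and brown on the stove at (158,185). The dark one on the walnut board fits the description. I'll enlarge both to confirm.

```bash
cat > h.py <<'E'
import cv2, numpy as np
def ray(c,uv):
    p=cv2.undistortPoints(np.array([[uv]],float),c["mtx"],np.array(c["distortion"]))[0,0]
    R=np.array(c["R"]);t=np.array(c["t"])
    return -R.T@t, R.T@np.array([p[0],p[1],1.])
def onz(c,uv,z):
    o,d=ray(c,uv); return (o+d*(z-o[2])/d[2]).round(1)
def px(c,X):
    return cv2.projectPoints(np.array([X],float),cv2.Rodrigues(np.array(c["R"]))[0],np.array(c["t"],float),c["mtx"],np.array(c["distortion"]))[0][0,0].round(1)
E
python3 - <<'E'
import cv2,numpy as np
from h import *
a=cv2.imread('pics/top0.png')[150:260,230:400]
b=cv2.imread('pics/scene0.png')[155:305,180:370]
a=cv2.resize(a,None,fx=4.5,fy=4.5,interpolation=cv2.INTER_CUBIC); cv2.imwrite('pics/ca.png',a)
b=cv2.resize(b,None,fx=4,fy=4,interpolation=cv2.INTER_CUBIC); cv2.imwrite('pics/cb.png',b)
from cell import ctrl
c=ctrl.calibration('top')
im=cv2.imread('pics/top0.png')
hsv=cv2.cvtColor(im,cv2.COLOR_BGR2HSV)
m=cv2.inRange(hsv,(3,110,40),(15,255,190)); m[:,:235]=0;m[:170]=0;m[255:]=0;m[:,320:]=0
m=cv2.morphologyEx(m,cv2.MORPH_CLOSE,np.ones((25,25)))
m=cv2.morphologyEx(m,cv2.MORPH_OPEN,np.ones((5,5)))
k=max(cv2.findContours(m,0,2)[0],key=cv2.contourArea)
P=np.array([onz(c,p[0].astype(float),18)[:2] for p in k],np.float32)
r=cv2.minAreaRect(P);print('board',r,cv2.boxPoints(r))
for n,u,z in [('cap',(272,186),162+18),('drip',(374,206),80),('handle',(369,229),71),('timer',(241,162),55),('jig',(367,166),78)]: print(n,onz(c,u,z))
E
```

```text
board ((488.65057373046875, 15.171882629394531), (236.16925048828125, 254.8683319091797), 89.25962829589844) [[ 359.7012  -101.25624]
 [ 614.5483  -104.54953]
 [ 617.6      131.6    ]
 [ 362.75287  134.8933 ]]
cap [545.8  53.1 180. ]
drip [ 499.6 -262.3   80. ]
handle [ 430.  -244.9   71. ]
timer [651.6 146.1  55. ]
jig [ 626.8 -248.9   78. ]
```

View pics/ca.png

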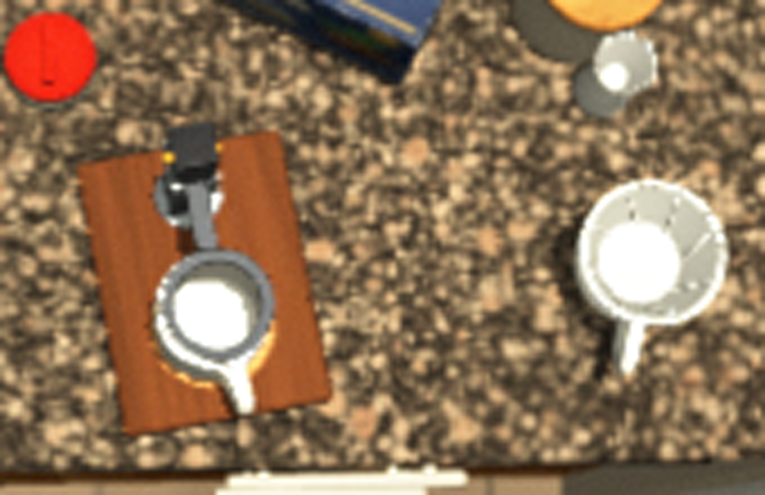

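View pics/cb.png

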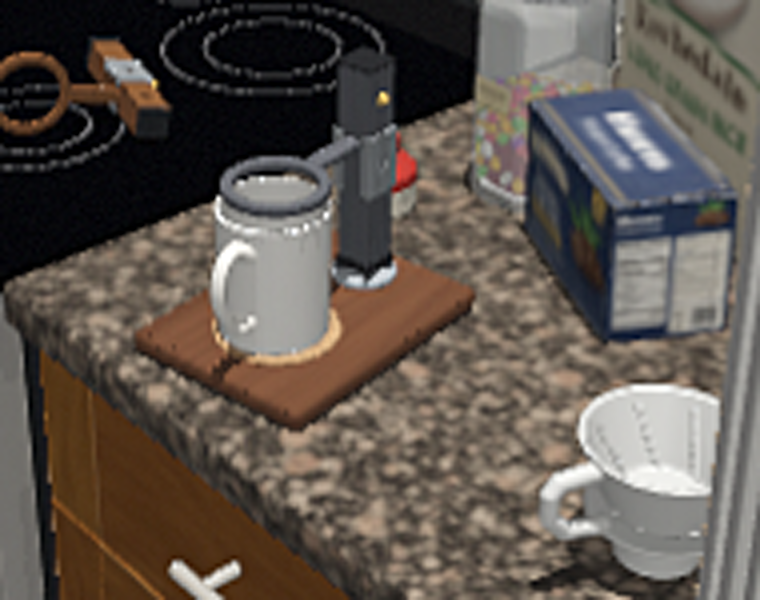

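The crops confirm it: the dark tube carries yellow buttons (crop a (168,157) and (219,150)) and a grey collar and stands on the board. The brown one lies on the stove and is a decoy. Next I'll measure the board corners, buttons and dripper more finely.

```bash
cat > m.py <<'E'
import cv2,numpy as np
from h import *
from cell import ctrl
c=ctrl.calibration('top'); s=ctrl.calibration('scene')
f=lambda u,v:(230+(u+.5)/4.5-.5,150+(v+.5)/4.5-.5)
C=np.array([onz(c,f(*p),18)[:2] for p in [(78,168),(278,132),(330,398),(125,433)]]);print('corners',C.tolist())
far=(C[0]+C[1])/2;near=(C[2]+C[3])/2;d=far-near;L=np.linalg.norm(d);d/=L
print('len',L,'wid',np.linalg.norm(C[0]-C[1]),'yaw',np.arctan2(d[1],d[0]),'post',near+d*162*L/200)
im=cv2.imread('pics/top0.png')
h=cv2.cvtColor(im,cv2.COLOR_BGR2HSV)
m=cv2.inRange(h,(18,120,110),(32,255,255));m[:178]=0;m[192:]=0;m[:,:260]=0;m[:,285:]=0
n,_,st,ce=cv2.connectedComponentsWithStats(m)
B=[onz(c,ce[i],162) for i in range(1,n)]
for i in range(1,n):print('btn',ce[i],st[i][4],B[i-1])
print('scene btn px', [px(s,b) for b in B],'seen about 275.7,179')
# cap dark
g=im.max(2); 
# rim
w=cv2.inRange(h,(0,0,130),(180,45,255)); w[:,:352]=0;w[:,400:]=0;w[:180]=0;w[240:]=0
w=cv2.morphologyEx(w,cv2.MORPH_CLOSE,np.ones((9,9)))
k=max(cv2.findContours(w,0,1)[0],key=cv2.contourArea)
P=np.array([onz(c,p[0].astype(float),80)[:2] for p in k]); 
dt=cv2.distanceTransform((w>0).astype(np.uint8),cv2.DIST_L2,5);print('rim maxinscribed',np.unravel_index(dt.argmax(),dt.shape),dt.max())
ctr=onz(c,np.unravel_index(dt.argmax(),dt.shape)[::-1],80)[:2].astype(float)
for _ in range(6):
    r=np.linalg.norm(P-ctr,axis=1); Q=P[(abs(r-50)<5)]
    A=np.c_[2*Q,np.ones(len(Q))];x=np.linalg.lstsq(A,(Q**2).sum(1),rcond=None)[0];ctr=x[:2]
print('rim',ctr,'R',np.sqrt(x[2]+ctr@ctr),len(Q))
ys,xs=np.nonzero(w); W=np.array([onz(c,(a,b),75)[:2] for a,b in zip(xs,ys)])
r=np.linalg.norm(W-ctr,axis=1);H=W[(r>54)&(r<72)]
print('handle',H.mean(0),len(H),'max r',r.max()); e=ctr-H.mean(0);print('dripper yaw',np.arctan2(e[1],e[0]))
E
python3 m.py
```

```text
corners [[578.0, 128.9], [602.3, -15.2], [410.5, -46.5], [388.0, 97.8]]
len 193.4328048703218 wid 146.13452706325086 yaw 0.16200403369218522 post [553.879  50.922]
btn [278.  182.5] 2 [559.7  34.9 162. ]
btn [267.         184.71428571] 7 [553.6  66.9 162. ]
scene btn px [array([276.1, 180.2]), array([266.6, 177.1])] seen about 275.7,179
rim maxinscribed (np.int64(206), np.int64(374)) 16.0
rim [ 499.747484   -262.86475462] R 50.4127160197207 90
handle [ 447.21764706 -250.62352941] 34 max r 82.49358380384668
dripper yaw -0.22894780527280495
```

```bash
cat >> h.py <<'E'
from scipy.spatial.transform import Rotation as Ro
def tool(ctrl):
    s=ctrl.read_state(); return s,Ro.from_euler('xyz',s['tool_rot']).as_matrix()
def go(ctrl,X,yaw=None):
    s,R=tool(ctrl); p=s['eef_pos']; print('t',round(s['clock'],2),'tcp',p.round(1),'rot',s['tool_rot'].round(4),'w',round(s['width'],1),'F',s['force'].round(1),'q',s['qpos'].round(2))
    print('shift tool mm',(R.T@(np.array(X)-p)).round(1))
    if yaw is not None:
        T=Ro.from_euler('xyz',[np.pi,0,yaw]).as_matrix(); print('turn deg',np.degrees(Ro.from_matrix(R.T@T).as_rotvec()).round(1))
E
python3 - <<'E'
from h import *
from cell import ctrl
go(ctrl,[545,51,290],.162+np.pi)
w=ctrl.calibration('wrist');s,R=tool(ctrl)
o=-w['R'].T@w['t']; print('cam in tool',(R.T@(o-s['eef_pos'])).round(1),'axes in tool',(R.T@w['R'].T).round(2).tolist(),w['mtx'][0,0])
E
```

```text
t 0.1 tcp [171.2 626.5 230.5] rot [-3.1399 -0.      2.8747] w 85.4 F [ 0.1  0.3 -0.8] q [-1.37  0.63  0.04  1.52 -0.03  1.   -0.02]
shift tool mm [-512.3 -456.6  -58.8]
turn deg [ -0.1  -0.  -24.6]
cam in tool [  77.7   -0.5 -141.7] axes in tool [[0.0, -0.95, -0.3], [1.0, 0.0, 0.0], [-0.0, -0.3, 0.95]] 264.41101790445924
```

Call:
carry_out --deltas '[0,0,0,-0.0427,-0.038,-0.0049,-1,0,0,0,-0.0427,-0.038,-0.0049,-1,0,0,0,-0.0427,-0.038,-0.0049,-1,0,0,0,-0.0427,-0.038,-0.0049,-1,0,0,0,-0.0427,-0.038,-0.0049,-1,0,0,0,-0.0427,-0.038,-0.0049,-1,0,0,0,-0.0427,-0.038,-0.0049,-1,0,0,0,-0.0427,-0.038,-0.0049,-1,0,0,0,-0.0427,-0.038,-0.0049,-1,0,0,0,-0.0427,-0.038,-0.0049,-1,0,0,0,-0.0427,-0.038,-0.0049,-1,0,0,0,-0.0427,-0.038,-0.0049,-1]'

```text
clock: 1.6
eef_pos: [546.0, 50.5, 290.0]
tool_rot: [3.141, -0.001, 2.875]
force: [1.3, 0.4, -0.3]
width: 85.5
gripper_force: 0.0
```

Call:
carry_out --deltas '[0,0,-8.2,0,0,0,-1,0,0,-8.2,0,0,0,-1,0,0,-8.2,0,0,0,-1,0,0,0,0,0,0,-1,0,0,0,0,0,0,-1]'

```text
clock: 2.22
eef_pos: [545.2, 52.0, 289.9]
tool_rot: [3.142, -0.0, -2.982]
force: [0.6, -1.3, -0.0]
width: 85.3
gripper_force: 0.0
```

Run:
```python
from h import *
from cell import ctrl
go(ctrl,[545,51,290],.162+np.pi)
w=ctrl.calibration('wrist')
im=ctrl.get_image('wrist');cv2.imwrite('pics/w1.png',im[...,::-1])
np.savez('w1.npz',**{k:np.array(v) for k,v in w.items()})
print([px(w,(556.6-.161*a,51+.987*a,z)) for a,z in [(19,162),(-19,162),(0,190)]])
```

```text
t 2.23 tcp [545.2  52.  289.9] rot [ 3.1416e+00 -5.0000e-04 -2.9815e+00] w 85.3 F [ 0.6 -1.3 -0. ] q [-0.17  0.42  0.04  1.73 -0.02  1.    1.6 ]
shift tool mm [ 0.4 -0.9 -0.1]
turn deg [ 0.  -0.  -0.1]
[array([269.8, 193.1]), array([234.4, 193.2]), array([251.8, 202.1])]
```

View pics/w1.png

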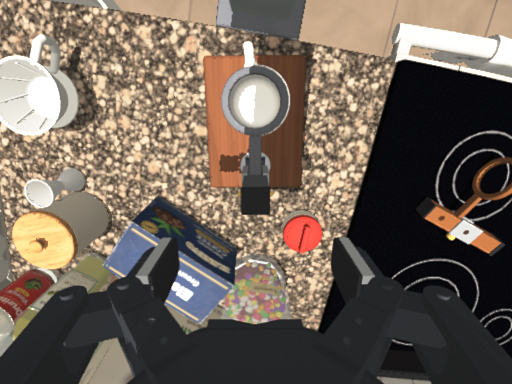

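The wrist view shows the ring (256,100), arm, cap (256,200) and board (205–305, 55–187). I'll segment the cap, buttons and board edges.

```bash
cat > m2.py <<'E'
import sys
from h import *
def meas(im,w,box,show=True):
    u0,u1,v0,v1=box
    h=cv2.cvtColor(im,cv2.COLOR_BGR2HSV)
    M=np.zeros(im.shape[:2],np.uint8);M[v0:v1,u0:u1]=255
    y=cv2.inRange(h,(16,100,90),(34,255,255))&M
    n,_,st,ce=cv2.connectedComponentsWithStats(y)
    for i in range(1,n): 
        if st[i][4]>1: print('yel',ce[i].round(1),st[i].tolist(),onz(w,ce[i],162))
    for t in (30,60):
        d=cv2.inRange(im.max(2),0,t)&M
        n,L,st,ce=cv2.connectedComponentsWithStats(d)
        i=1+st[1:,4].argmax(); print('dark<',t,st[i].tolist(),ce[i].round(1))
if __name__=='__main__':
    im=cv2.imread('pics/w1.png');w=dict(np.load('w1.npz'))
    meas(im,w,(225,290,150,225))
    for v in range(176,220,4): print(v,im[v,232:280:1].max(1).tolist())
    # board edges at z=18 : left/right edges per row
    h=cv2.cvtColor(im,cv2.COLOR_BGR2HSV)
    b=cv2.inRange(h,(0,120,40),(14,255,200));b[:,:195]=0;b[:,315:]=0
    b=cv2.morphologyEx(b,cv2.MORPH_OPEN,np.ones((3,3)))
    Lp=[];Rp=[]
    for v in range(66,180,2):
        x=np.nonzero(b[v])[0]
        if len(x)>15: Lp.append(onz(w,(x[0]-.5,v),18)[:2]);Rp.append(onz(w,(x[-1]+.5,v),18)[:2])
    out=[]
    for Q in (Lp,Rp):
        l=cv2.fitLine(np.array(Q,np.float32),cv2.DIST_HUBER,0,.01,.01).ravel();out.append(l);a=np.arctan2(l[1],l[0]);print('edge yaw',a,l)
        d=l[:2]*np.sign(l[0]); n=np.array([-d[1],d[0]]); print(' offset of post guess from edge',(np.array([556.,51])-l[2:])@n)
E
python3 m2.py
```

```text
yel [238.9 193.6] [237, 191, 4, 6, 17] [559.4  37.1 162. ]
yel [270.9 193.2] [270, 191, 4, 6, 15] [553.4  71.  162. ]Traceback (most recent call last):
  File "m2.py", line 17, in <module>
    meas(im,w,(225,290,150,225))
    ~~~~^^^^^^^^^^^^^^^^^^^^^^^^
  File "m2.py", line 14, in meas
    i=1+st[1:,4].argmax(); print('dark<',t,st[i].tolist(),ce[i].round(1))
        ~~~~~~~~~~~~~~~^^
ValueError: attempt to get argmax of an empty sequence
```

```bash
sed -i 's/for t in (30,60)/for t in (75,100)/; s/^        i=1+st/        if n<2: continue\n        i=1+st/' m2.py; python3 m2.py
```

```text
yel [238.9 193.6] [237, 191, 4, 6, 17] [559.4  37.1 162. ]
yel [270.9 193.2] [270, 191, 4, 6, 15] [553.4  71.  162. ]
dark< 75 [240, 157, 50, 58, 1242] [256. 192.]
dark< 100 [240, 150, 50, 66, 2426] [263.2 180. ]
176 [195, 196, 197, 193, 192, 197, 199, 204, 208, 172, 133, 97, 69, 63, 64, 62, 61, 61, 61, 60, 61, 60, 60, 61, 61, 62, 61, 60, 63, 60, 60, 62, 61, 61, 68, 115, 125, 97, 91, 94, 92, 88, 85, 86, 92, 94, 92, 89]
180 [199, 197, 197, 196, 189, 185, 196, 205, 207, 176, 126, 75, 61, 60, 60, 60, 62, 61, 61, 60, 62, 61, 61, 60, 62, 61, 62, 62, 62, 62, 61, 62, 63, 60, 61, 82, 115, 98, 91, 94, 91, 87, 85, 87, 94, 93, 91, 89]
184 [200, 196, 197, 196, 190, 183, 191, 203, 208, 176, 101, 61, 61, 60, 60, 62, 61, 62, 61, 61, 61, 60, 61, 62, 61, 63, 62, 61, 61, 62, 62, 61, 61, 62, 60, 65, 86, 89, 93, 94, 93, 88, 86, 88, 92, 92, 90, 87]
188 [102, 82, 90, 133, 153, 132, 111, 112, 81, 47, 35, 36, 34, 36, 35, 34, 35, 34, 34, 37, 35, 35, 36, 35, 36, 34, 35, 35, 34, 35, 35, 34, 37, 35, 35, 35, 35, 32, 51, 71, 58, 48, 42, 54, 49, 60, 68, 75]
192 [98, 118, 125, 123, 103, 101, 150, 167, 119, 60, 34, 
[... 1036 characters left out ...]
09, 113, 117, 135, 183, 208, 187, 103, 40, 34, 34, 35, 34, 34, 35, 36, 35, 35, 35, 34, 34, 35, 35, 35, 35, 35, 34, 34, 35, 35, 35, 35, 35, 35, 33, 60, 168, 198, 171, 114, 85, 92, 134, 205, 239, 240]
216 [164, 125, 90, 92, 119, 161, 208, 215, 198, 151, 154, 179, 236, 253, 242, 201, 150, 124, 108, 95, 103, 122, 136, 131, 127, 190, 231, 197, 194, 200, 214, 233, 239, 240, 230, 197, 165, 151, 161, 171, 148, 128, 117, 171, 242, 230, 145, 106]
edge yaw 0.16539465 [ 9.8635346e-01  1.6464160e-01  5.0437555e+02 -2.8977808e+01]
 offset of post guess from edge 70.3868550434214
edge yaw 0.16779085 [9.8595613e-01 1.6700463e-01 4.8122394e+02 1.1573109e+02]
 offset of post guess from edge -76.30996048692805
```

Run:
```python
from h import *
from cell import ctrl
im=cv2.imread('pics/w1.png');w=dict(np.load('w1.npz'));s,R=tool(ctrl);p=s['eef_pos']
print('cap ctr',onz(w,(255.2,199.9),190),'corner sizes',onz(w,(241,200),190)-onz(w,(269.3,200),190))
for tz in (0,-13,-20,-40): print('tool pts y=-42.5,0,42.5',tz,[px(w,p+R@np.array([0,yy,tz])).tolist() for yy in(-42.5,0,42.5)])
for v in (240,250,260,270): print(v,im[v,110:190].max(1).tolist(),'|',im[v,320:390].max(1).tolist())
a=cv2.resize(im[225:330,90:420],None,fx=2.4,fy=2.4);cv2.imwrite('pics/f.png',a)
```

```text
cap ctr [553.8  53.8 190. ] corner sizes [  4.4 -27.1   0. ]
tool pts y=-42.5,0,42.5 0 [[184.3, 242.3], [254.9, 242.4], [325.5, 242.2]]
tool pts y=-42.5,0,42.5 -13 [[178.4, 253.7], [254.9, 253.9], [331.4, 253.6]]
tool pts y=-42.5,0,42.5 -20 [[174.8, 260.7], [254.9, 260.9], [335.0, 260.6]]
tool pts y=-42.5,0,42.5 -40 [[162.5, 284.7], [255.0, 285.1], [347.4, 284.6]]
240 [109, 111, 119, 145, 224, 254, 251, 245, 174, 185, 178, 156, 152, 152, 153, 154, 153, 152, 154, 156, 158, 157, 153, 154, 154, 153, 153, 153, 154, 154, 154, 155, 155, 155, 155, 155, 156, 167, 203, 234, 250, 240, 201, 155, 151, 151, 151, 151, 152, 149, 134, 123, 124, 124, 124, 123, 124, 124, 124, 108, 60, 34, 33, 32, 30, 31, 33, 48, 57, 59, 59, 60, 61, 59, 56, 50, 47, 48, 47, 52] | [225, 100, 115, 130, 124, 144, 141, 118, 145, 139, 129, 157, 173, 80, 29, 29, 31, 32, 33, 55, 96, 121, 125, 123, 124, 123, 123, 124, 124, 108, 66, 20, 11, 12, 11, 14, 13, 15, 12, 11, 15, 11, 13, 14, 11, 13, 11, 12, 15, 11, 14, 12, 7, 11, 13, 15, 13, 10, 10, 14, 13, 13, 14, 15, 10, 12, 12, 13, 13, 7]
250 [245, 234, 210, 197, 190, 175, 157, 155, 
[... 1278 characters left out ...]
, 7, 11, 8, 13, 10, 13, 12]
270 [145, 147, 179, 236, 242, 229, 196, 155, 153, 153, 154, 154, 154, 153, 154, 154, 154, 155, 156, 151, 112, 59, 40, 39, 39, 41, 40, 42, 60, 96, 119, 123, 124, 123, 123, 123, 123, 122, 123, 124, 109, 70, 39, 35, 33, 30, 28, 30, 32, 31, 30, 30, 30, 31, 31, 29, 29, 30, 31, 29, 31, 28, 31, 31, 32, 29, 27, 33, 96, 183, 220, 193, 166, 163, 160, 160, 160, 160, 159, 159] | [142, 181, 231, 234, 215, 157, 151, 151, 180, 206, 198, 117, 40, 29, 30, 28, 30, 31, 30, 30, 30, 31, 31, 32, 30, 31, 32, 32, 31, 31, 29, 30, 30, 32, 31, 34, 35, 31, 44, 96, 120, 124, 124, 123, 122, 123, 122, 123, 123, 123, 107, 72, 43, 40, 39, 38, 40, 42, 40, 34, 23, 13, 9, 12, 12, 12, 11, 12, 11, 12]
```

View pics/f.png

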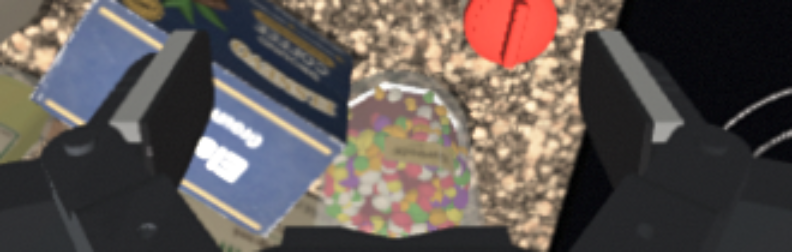

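Call:
carry_out --deltas '[0,0,0,-0.0035,0,0.022,-1,0,0,0,-0.0035,0,0.022,-1,0,0,0,-0.0035,0,0.022,-1,0,0,-0.2,0,0,0.022,-1,0,0,0,0,0,0.022,-1,0,0,0,0,0,0,-1,0,0,0,0,0,0,-1]'

```text
clock: 3.15
eef_pos: [556.3, 53.9, 180.8]
tool_rot: [-3.141, 0.001, -2.976]
force: [0.3, 0.2, 0.4]
width: 85.5
gripper_force: 0.0
```

```bash
cat > look.py <<'E'
import sys
from h import *
from m2 import meas
from cell import ctrl
n=sys.argv[1];w=ctrl.calibration('wrist');s,R=tool(ctrl);p=s['eef_pos']
im=ctrl.get_image('wrist')[...,::-1].copy();cv2.imwrite(f'pics/{n}.png',im);np.savez(n+'.npz',R=w['R'],t=w['t'],mtx=w['mtx'],distortion=w['distortion'])
E
cat > l2.py <<'E'
from look import *
go(ctrl,[555.3,53.8,143])
T=lambda a:(R.T@(a-p)).round(1)
print('expect btn',px(w,[553,70,162]),px(w,[558,38,162]),'cap',px(w,[555,53.8,190]))
h=cv2.cvtColor(im,cv2.COLOR_BGR2HSV)
y=cv2.inRange(h,(16,100,90),(34,255,255))
u,v=px(w,[555,53.8,162]).astype(int);M=np.zeros_like(y);M[v-30:v+30,u-50:u+50]=255;y&=M
n_,_,st,ce=cv2.connectedComponentsWithStats(y)
for i in range(1,n_):
    if st[i][4]>4: print('yel',ce[i].round(1),st[i].tolist(),onz(w,ce[i],162),'tool',T(onz(w,ce[i],162)))
u,v=px(w,[555,53.8,190]).astype(int)
for dv in (-8,-4,0,4,8):
    r=im[v+dv,u-60:u+60].max(1); d=np.nonzero(r<45)[0]+u-60
    print(v+dv,d.min(),d.max(),[T(onz(w,(float(q),float(v+dv)),190)) for q in (d.min()-.5,d.max()+.5)])
E
python3 l2.py c2
```

```text
t 3.2 tcp [556.5  53.9 181.1] rot [-3.1414e+00  1.8000e-03 -2.9759e+00] w 85.5 F [0.  0.2 0.2] q [-0.17  0.56  0.03  1.83 -0.02  0.75  1.61]
shift tool mm [ 1.3  0.1 38.1]
expect btn [279.4 227.7] [230.9 227.2] cap [255.  248.2]
yel [228.1 228.8] [226, 225, 5, 8, 24] [559.5  36.4 162. ] tool [ -0.3 -17.8  18.8]
yel [282.1 228.4] [281, 225, 4, 8, 21] [553.3  71.9 162. ] tool [-0.  18.3 18.8]
240 231 279 [array([  6.5, -13.6,  -9.2]), array([ 6.5, 13.9, -9.2])]
244 232 279 [array([  4. , -13.1,  -9.2]), array([ 4. , 13.8, -9.2])]
248 232 279 [array([  1.4, -13.2,  -9.2]), array([ 1.4, 13.9, -9.2])]
252 232 279 [array([ -1.1, -13.3,  -9.2]), array([-1.1, 14. , -9.2])]
256 232 278 [array([ -3.8, -13.3,  -9.2]), array([-3.8, 13.6, -9.2])]
```

Call:
carry_out --deltas '[0,0,0,0,0,-0.015,-1,0,0,0,0,-0.01,-0.01,-1,0,0,0,0,-0.05,0,-1,0,0,0,0,-0.05,0,-1,0,0,0,0,0,0.034,-1,0,0,0,0,0,0.034,-1,0,0,0,0,0,0.034,-1,0,0,0,0,0,0.034,-1,0,0,0,0,0,0,-1,0,0,0,0,0,0,-1]'

```text
clock: 4.45
eef_pos: [575.1, -55.4, 70.7]
tool_rot: [-3.141, 0.002, -2.976]
force: [0.9, -0.5, 0.1]
width: 85.7
gripper_force: 0.0
```

```bash
cat > l3.py <<'E'
from look import *
go(ctrl,[555.3,53.8,143])
f=np.array([555.3,53.8,0])+16*np.array([.161,-.987,0])
for z in (60,80,100,120,140): print(z,px(w,f+[0,0,z]))
E
python3 l3.py s1; python3 -c "
import cv2
im=cv2.imread('pics/s1.png')[140:384,340:512]
cv2.imwrite('pics/s1c.png',cv2.resize(im,None,fx=2.4,fy=2.4,interpolation=2))"
```

```text
t 4.5 tcp [575.4 -55.2  71. ] rot [-3.1407e+00  3.1000e-03 -2.9759e+00] w 85.3 F [-0.1  0.6  0.2] q [ 0.03  0.74  0.02  1.85 -0.03  0.54  1.81]
shift tool mm [  1.6 110.8 -72.1]
60 [402.  231.3]
80 [420.1 247. ]
100 [443. 267.]
120 [472.9 293.2]
140 [513.  328.7]
```

View pics/s1c.png

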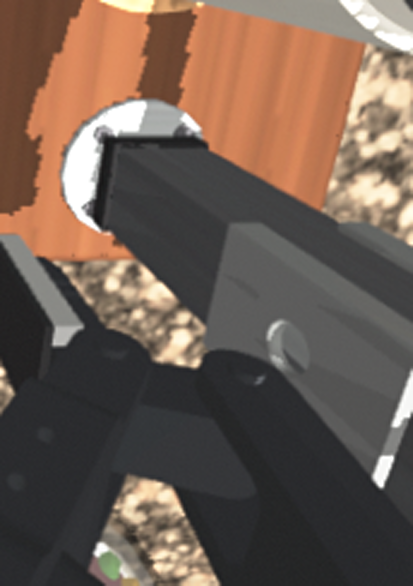

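The side view shows the collar's hole at crop (288,346), that is full (460,284). The collar's lower edge centre is near (432.5,259).

Run:
```python
from h import *
w=dict(np.load('s1.npz'));yw=.163
n=np.array([np.sin(yw),-np.cos(yw),0]);P=np.array([555.3,53.8,0])
for off in (15,16,17):
  q=P+n*off
  for uv in [(460,284.2),(458,283.2),(462,285.2),(432.5,259.2)]:
    o,d=ray(w,uv);X=o+d*((q-o)@n)/(d@n);print(off,uv,X.round(1), 'along x_st',round(float((X-P)@[np.cos(yw),np.sin(yw),0]),1))
```

```text
15 (460, 284.2) [559.5  39.3 111.3] along x_st 1.8
15 (458, 283.2) [559.9  39.3 110.1] along x_st 2.2
15 (462, 285.2) [559.2  39.2 112.5] along x_st 1.5
15 (432.5, 259.2) [559.2  39.2  90.4] along x_st 1.5
16 (460, 284.2) [558.9  38.2 112.4] along x_st 1.0
16 (458, 283.2) [559.2  38.2 111.2] along x_st 1.3
16 (462, 285.2) [558.6  38.1 113.6] along x_st 0.7
16 (432.5, 259.2) [558.6  38.1  91.7] along x_st 0.7
17 (460, 284.2) [558.2  37.1 113.4] along x_st 0.2
17 (458, 283.2) [558.6  37.1 112.3] along x_st 0.5
17 (462, 285.2) [557.9  37.  114.6] along x_st -0.1
17 (432.5, 259.2) [557.9  37.   93. ] along x_st -0.1
```

Call:
carry_out --deltas '[0,0,0,0,0,-0.035,-1,0,0,0,0,0,-0.035,-1,0,0,0,0,0,-0.035,-1,0,0,0,0,0,-0.035,-1,0,0,0,0,0.0553,0,-1,0,0,0.2,0.001,0.0553,0,-1,0,0,0,0,0,0.03,-1,0,0,0,0,0,0,-1,0,0,0,0,0,0,-1]'

```text
clock: 5.62
eef_pos: [555.6, 53.1, 180.6]
tool_rot: [-3.141, 0.002, -2.981]
force: [-0.7, -0.2, 0.0]
width: 85.3
gripper_force: 0.0
```

```bash
python3 l2.py c3
```

```text
t 5.67 tcp [555.8  53.1 180.7] rot [-3.1410e+00  2.6000e-03 -2.9809e+00] w 85.1 F [-0.2  0.3  0.4] q [-0.17  0.56  0.03  1.83 -0.02  0.75  1.61]
shift tool mm [ 0.4  0.8 37.7]
expect btn [280.4 228.7] [231.9 228.5] cap [256.2 249.6]
yel [229.4 229.6] [227, 226, 5, 8, 29] [559.1  36.5 162. ] tool [ -0.8 -16.9  18.6]
yel [283.1 229.4] [282, 226, 4, 8, 21] [553.2  71.9 162. ] tool [-0.6 18.9 18.6]
241 232 280 [array([  5.9, -13. ,  -9.4]), array([ 5.9, 14.4, -9.4])]
245 233 280 [array([  3.4, -12.5,  -9.4]), array([ 3.4, 14.4, -9.4])]
249 233 280 [array([  0.8, -12.7,  -9.4]), array([ 0.9, 14.5, -9.4])]
253 233 280 [array([ -1.7, -12.7,  -9.4]), array([-1.7, 14.6, -9.4])]
257 233 279 [array([ -4.3, -12.8,  -9.3]), array([-4.3, 14.2, -9.4])]
```

Call:
carry_out --deltas '[0,0,0,0,0.0009,0.02,-1,0,0,0,0,0,0.02,-1,0,0,0,0,0,0,-0.5,0,0,0,0,0,0,0,0,0,0,0,0,0,0,0,0,0,0,0,0,0]'

```text
clock: 6.42
eef_pos: [554.9, 55.1, 139.8]
tool_rot: [3.142, 0.001, -2.979]
force: [-0.2, 0.1, -0.3]
width: 42.6
gripper_force: 0.0
```

Run:
```python
from h import *
from cell import ctrl
go(ctrl,[555.3,53.8,143])
```

```text
t 6.42 tcp [554.9  55.1 139.8] rot [ 3.1416e+00  1.2000e-03 -2.9792e+00] w 42.6 F [-0.2  0.1 -0.3] q [-0.17  0.62  0.03  1.87 -0.03  0.65  1.61]
shift tool mm [-0.2 -1.3 -3.2]
```

Call:
carry_out --deltas '[0,0,0,0,0,0,0.2,0,0,0,0,0,0,0.29,0,0,0,0,0,0,0.29]'

```text
clock: 6.8
eef_pos: [554.7, 55.0, 139.2]
tool_rot: [-3.141, 0.0, -2.979]
force: [-0.5, -1.0, 1.4]
width: 30.7
gripper_force: 1.0
```

Call:
carry_out --deltas '[0,0,0,0,0,0,0.32,0,0,0,0,0,0,0.33]'

```text
clock: 7.05
eef_pos: [554.6, 55.1, 139.1]
tool_rot: [3.142, 0.0, -2.979]
force: [0.8, -0.7, 0.9]
width: 28.7
gripper_force: 1.4
```

Call:
carry_out --deltas '[0,0,0,0,0,0,0.345,0,0,0,0,0,0,0.355]'

```text
clock: 7.3
eef_pos: [554.3, 55.0, 139.0]
tool_rot: [-3.142, -0.0, -2.979]
force: [0.4, -1.4, 0.2]
width: 27.5
gripper_force: 0.3
```

Call:
carry_out --deltas '[0,0,0,0,-0.0003,0,0.36,0,0,0,0,0,0,0.37]'

```text
clock: 7.55
eef_pos: [554.4, 54.7, 139.0]
tool_rot: [3.142, -0.0, -2.979]
force: [-0.0, -1.0, -0.8]
width: 27.0
gripper_force: 3.2
```

Call:
carry_out --deltas '[0,0,0,0,0,0,0.39,0,0,0,0,0,0,0.39]'

```text
clock: 7.8
eef_pos: [554.4, 54.7, 139.0]
tool_rot: [3.142, -0.0, -2.979]
force: [-0.4, -0.9, -0.5]
width: 26.6
gripper_force: 30.4
```

Call:
carry_out --deltas '[0,0,0,0,0,0,0.42,0,0,0,0,0,0,0.42]'

```text
clock: 8.05
eef_pos: [554.4, 54.8, 139.0]
tool_rot: [3.142, -0.0, -2.979]
force: [-0.8, -0.7, -0.0]
width: 26.4
gripper_force: 58.8
```

Call:
carry_out --deltas '[0,0,0,0,0,-0.0005,0.42,0,0,0,0,0,-0.0005,0.42]'

```text
clock: 8.3
eef_pos: [554.4, 54.7, 139.8]
tool_rot: [-3.142, -0.0, -2.979]
force: [0.3, -0.5, -3.5]
width: 26.0
gripper_force: 59.1
```

Call:
carry_out --deltas '[0,0,0,0,0,-0.0005,0.42,0,0,0,0,0,0,0.42]'

```text
clock: 8.55
eef_pos: [554.4, 54.7, 140.4]
tool_rot: [3.142, -0.0, -2.979]
force: [-0.0, -0.4, -5.1]
width: 26.4
gripper_force: 59.1
```

Call:
carry_out --deltas '[0,0,0,0,0,-0.0005,0.42,0,0,0,0,0,-0.0005,0.42]'

```text
clock: 8.8
eef_pos: [554.4, 54.7, 141.5]
tool_rot: [3.142, -0.0, -2.979]
force: [-1.2, -0.3, -2.8]
width: 26.1
gripper_force: 59.1
```

Call:
carry_out --deltas '[0,0,0,0,0,-0.0005,0.42,0,0,0,0,0,-0.0005,0.42]'

```text
clock: 9.05
eef_pos: [554.4, 54.7, 142.6]
tool_rot: [3.142, -0.0, -2.979]
force: [0.3, -0.9, -3.8]
width: 26.5
gripper_force: 59.1
```

Call:
carry_out --deltas '[0,0,0,0,0,-0.001,0.42,0,0,0,0,0,-0.001,0.42,0,0,0,0,0,-0.001,0.42,0,0,0,0,0,-0.001,0.42]'

```text
clock: 9.55
eef_pos: [554.4, 54.7, 146.3]
tool_rot: [3.142, -0.001, -2.979]
force: [0.0, -0.7, -7.9]
width: 26.2
gripper_force: 59.4
```

Call:
carry_out --deltas '[0,0,0,0,0,-0.001,0.42,0,0,0,0,0,-0.001,0.42,0,0,0,0,0,-0.001,0.42,0,0,0,0,0,-0.001,0.42]'

```text
clock: 10.05
eef_pos: [554.5, 54.7, 150.8]
tool_rot: [-3.142, -0.0, -2.979]
force: [-1.2, -0.5, -3.1]
width: 26.6
gripper_force: 59.9
```

Call:
carry_out --deltas '[0,0,0,0,0,-0.002,0.42,0,0,0,0,0,-0.002,0.42,0,0,0,0,0,-0.002,0.42,0,0,0,0,0,-0.002,0.42]'

```text
clock: 10.55
eef_pos: [554.5, 54.8, 158.7]
tool_rot: [3.142, -0.0, -2.979]
force: [-1.5, -1.7, -3.2]
width: 26.4
gripper_force: 59.9
```

Call:
carry_out --deltas '[0,0,0,0,0,-0.002,0.42,0,0,0,0,0,-0.002,0.42,0,0,0,0,0,-0.002,0.42,0,0,0,0,0,-0.002,0.42,0,0,0,0,0,-0.002,0.42,0,0,0,0,0,-0.002,0.42]'

```text
clock: 11.3
eef_pos: [554.5, 54.8, 170.7]
tool_rot: [3.142, -0.0, -2.979]
force: [-1.4, -1.0, -2.7]
width: 26.5
gripper_force: 59.9
```

Run:
```python
from h import *
from cell import ctrl
go(ctrl,[555.3,53.8,186])
```

```text
t 11.3 tcp [554.5  54.8 170.7] rot [ 3.1416e+00 -1.0000e-04 -2.9791e+00] w 26.5 F [-1.4 -1.  -2.7] q [-0.17  0.57  0.03  1.84 -0.02  0.73  1.61]
shift tool mm [ -0.6  -1.1 -15.3]
```

Call:
carry_out --deltas '[0,0,0,0,0,-0.002,0.42,0,0,0,0,0,-0.002,0.42,0,0,0,0,0,-0.002,0.42,0,0,0,0,0,-0.002,0.42,0,0,0,0,0,-0.001,0.4,0,0,0,0,0,0,0.385]'

```text
clock: 12.05
eef_pos: [554.5, 54.8, 179.8]
tool_rot: [3.142, 0.0, -2.979]
force: [-1.8, -0.9, -1.5]
width: 26.1
gripper_force: 50.7
```

Call:
carry_out --deltas '[0,0,0,0,0,0,0.378,0,0,0,0,0,0,0.378]'

```text
clock: 12.3
eef_pos: [554.6, 54.8, 179.7]
tool_rot: [3.142, 0.0, -2.979]
force: [-2.1, -1.0, -1.3]
width: 26.3
gripper_force: 30.2
```

Call:
carry_out --deltas '[0,0,0,0,0,0,0.371,0,0,0,0,0,0,0.371]'

```text
clock: 12.55
eef_pos: [554.9, 54.8, 179.6]
tool_rot: [3.142, 0.001, -2.979]
force: [-0.8, -0.8, -2.9]
width: 27.0
gripper_force: 9.5
```

Call:
carry_out --deltas '[0,0,0,0,0,-0.0005,0.371,0,0,0,0,0,-0.0005,0.371]'

```text
clock: 12.8
eef_pos: [554.8, 54.8, 180.6]
tool_rot: [3.142, 0.0, -2.979]
force: [0.3, -2.1, -3.8]
width: 26.8
gripper_force: 9.4
```

Call:
carry_out --deltas '[0,0,0,0,0,-0.001,0.371,0,0,0,0,0,-0.001,0.371]'

```text
clock: 13.05
eef_pos: [554.7, 54.8, 182.7]
tool_rot: [3.142, 0.0, -2.979]
force: [-0.9, -0.9, -0.6]
width: 26.8
gripper_force: 9.8
```

Call:
carry_out --deltas '[0,0,0,0,0,-0.0005,0.371,0,0,0,0,0,-0.0005,0.371]'

```text
clock: 13.3
eef_pos: [554.8, 54.8, 183.9]
tool_rot: [3.142, 0.001, -2.979]
force: [0.3, -0.4, -1.0]
width: 26.8
gripper_force: 9.7
```

Call:
carry_out --deltas '[0,0,0,0,0,-0.0005,0.371,0,0,0,0,0,-0.0005,0.371]'

```text
clock: 13.55
eef_pos: [554.7, 54.8, 184.6]
tool_rot: [3.142, 0.0, -2.979]
force: [-0.3, -1.6, -3.7]
width: 27.1
gripper_force: 9.5
```

Lifted 45.6 mm with little force; continuing in half-millimetre rows.

Call:
carry_out --deltas '[0,0,0,0,0,-0.0005,0.371,0,0,0,0,0,-0.0005,0.371]'

```text
clock: 13.8
eef_pos: [554.6, 54.8, 185.5]
tool_rot: [3.142, -0.0, -2.979]
force: [0.2, -1.5, -3.1]
width: 26.9
gripper_force: 9.4
```

Call:
carry_out --deltas '[0,0,0,0,0,-0.0005,0.371,0,0,0,0,0,-0.0005,0.371]'

```text
clock: 14.05
eef_pos: [554.7, 54.8, 186.8]
tool_rot: [3.142, 0.0, -2.979]
force: [0.7, -1.1, -1.6]
width: 27.3
gripper_force: 9.6
```

Call:
carry_out --deltas '[0,0,0,0,0,-0.0005,0.371,0,0,0,0,0,-0.0005,0.371]'

```text
clock: 14.3
eef_pos: [554.7, 54.8, 187.7]
tool_rot: [3.142, 0.0, -2.979]
force: [0.7, -0.1, -0.6]
width: 26.8
gripper_force: 9.6
```

Call:
carry_out --deltas '[0,0,0,0,0,-0.0005,0.371,0,0,0,0,0,-0.0005,0.371]'

```text
clock: 14.55
eef_pos: [554.6, 54.7, 188.6]
tool_rot: [3.142, 0.0, -2.979]
force: [0.1, -0.3, -2.4]
width: 27.0
gripper_force: 9.6
```

Call:
carry_out --deltas '[0,0,0,0,0,-0.0005,0.371,0,0,0,0,0,-0.0005,0.371]'

```text
clock: 14.8
eef_pos: [554.4, 54.8, 189.4]
tool_rot: [3.142, -0.0, -2.979]
force: [0.4, -1.1, -2.3]
width: 27.2
gripper_force: 9.5
```

Call:
carry_out --deltas '[0,0,0,0,0,-0.0005,0.371,0,0,0,0,0,-0.0005,0.371]'

```text
clock: 15.05
eef_pos: [554.4, 54.7, 190.5]
tool_rot: [3.142, -0.0, -2.979]
force: [0.8, -1.1, -3.1]
width: 27.1
gripper_force: 9.4
```

Call:
carry_out --deltas '[0,0,0,0,0,-0.0005,0.371,0,0,0,0,0,-0.0005,0.371]'

```text
clock: 15.3
eef_pos: [554.2, 54.7, 191.2]
tool_rot: [3.142, -0.001, -2.979]
force: [0.6, -0.3, -6.8]
width: 26.4
gripper_force: 9.0
```

Call:
carry_out --deltas '[0,0,0,0,0,-0.0005,0.371,0,0,0,0,0,-0.0005,0.371]'

```text
clock: 15.55
eef_pos: [554.0, 54.7, 192.1]
tool_rot: [3.142, -0.001, -2.979]
force: [-0.1, -0.9, -8.2]
width: 26.4
gripper_force: 8.8
```

Run:
```python
from h import *
from cell import ctrl
c=ctrl.calibration('scene');im=ctrl.get_image('scene')[...,::-1]
print(px(c,[555,54,190+53]),px(c,[555,54,190]),px(c,[555,54,28]),px(c,[461,38,134+53]))
cv2.imwrite('pics/s2.png',cv2.resize(im[130:265,180:340],None,fx=4,fy=4,interpolation=2))
```

```text
[270.5 150.8] [270.2 169.1] [269.4 220.4] [247.1 181.7]
```

View pics/s2.png

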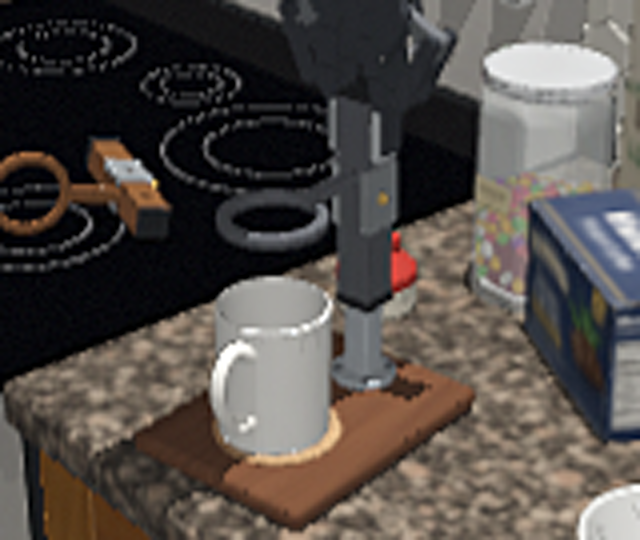

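The picture shows the ring raised and a brass button visible in the collar's hole at crop (382,198). The pull has risen to 8 N, so the tube has snapped in and stopped. I'll relax and let go.

Call:
carry_out --deltas '[0,0,0,0,0,0.0008,0.371,0,0,0,0,0,0.0005,0.365,0,0,0,0,0,0,0.355,0,0,0,0,0,0,0.33,0,0,0,0,0,0,0.25,0,0,0,0,0,0,0]'

```text
clock: 16.35
eef_pos: [554.6, 54.8, 191.4]
tool_rot: [3.142, 0.0, -2.979]
force: [-0.3, 0.1, 0.4]
width: 42.8
gripper_force: 0.0
```

Call:
carry_out --deltas '[0,0,0,0,0,0,-0.6,0,0,0,0,0,0,-1,0,0,0,0,0,0,-1,0,0,0,0,0,0,-1]'

```text
clock: 16.85
eef_pos: [554.6, 54.8, 191.3]
tool_rot: [3.142, -0.0, -2.979]
force: [-0.0, 0.6, -0.3]
width: 85.4
gripper_force: 0.0
```

Call:
carry_out --deltas '[0,0,0,0,0,-0.03,-1,0,0,0,0,0,-0.03,-1,0,0,0,0,0,-0.015,-1,0,0,0,0,0,0,-1,0,0,0,0,0,0,-1]'

```text
clock: 17.48
eef_pos: [553.8, 54.7, 265.2]
tool_rot: [3.141, -0.002, -2.979]
force: [-0.7, 0.0, 0.7]
width: 85.3
gripper_force: 0.0
```

```bash
cat > l4.py <<'E'
from look import *
from cell import ctrl
go(ctrl,[455,-252,150],-.229+np.pi)
C=np.array([555.3,53.8]);e=np.array([np.cos(.163),np.sin(.163)])
r=C-95*e; print('ring guess',r)
h=im.max(2)
for z in (182,186): print(z,px(w,[*r,z]),'cap',px(w,[*C,z+56]))
# ring opening: bright mug/floor inside?; ring is grey dark: mask by radius
m=cv2.inRange(im.max(2),0,95)
c0=px(w,[*r,184])
print(c0)
i0,j0=c0.round().astype(int)
for n_,a in enumerate(np.arange(0,360,30)):
    pts=[]; line=[]
    for rad in np.arange(20,44,1.0):
        q=px(w,[r[0]+rad*np.cos(np.radians(a)),r[1]+rad*np.sin(np.radians(a)),184]); 
        if 0<=q[0]<511 and 0<=q[1]<383: line.append(int(im[int(round(q[1])),int(round(q[0]))].max()))
    print(a,line)
cv2.imwrite('pics/w4.png',im)
E
python3 l4.py w4
```

```text
t 17.52 tcp [553.7  54.7 265.1] rot [ 3.1415e+00 -2.4000e-03 -2.9790e+00] w 85.3 F [-0.4 -0.6 -0.8] q [-0.17  0.46  0.04  1.74 -0.02  0.95  1.6 ]
shift tool mm [ 146.8 -286.7  115.4]
turn deg [-0.  -0.1 22.4]
ring guess [461.55923574  38.38347913]
182 [253.3  86.2] cap [253.1 225. ]
186 [253.2  85.8] cap [253.1 227.5]
[253.3  86. ]
0 [255, 255, 255, 255, 220, 214, 205, 185, 111, 84, 89, 88, 86, 83, 84, 80, 179, 211, 194, 169, 160, 211, 211, 210]
30 [228, 229, 227, 226, 223, 221, 210, 186, 151, 85, 84, 86, 85, 84, 83, 82, 74, 80, 90, 91, 91, 92, 93, 94]
60 [224, 219, 219, 211, 201, 180, 156, 154, 138, 77, 89, 89, 87, 84, 82, 82, 79, 76, 91, 92, 90, 92, 93, 94]
90 [190, 173, 140, 139, 138, 137, 140, 138, 82, 66, 81, 85, 87, 87, 84, 84, 76, 84, 82, 81, 85, 86, 81, 73]
120 [137, 137, 138, 138, 139, 138, 139, 90, 60, 80, 87, 84, 82, 83, 85, 82, 79, 89, 87, 83, 85, 84, 83, 84]
150 [137, 138, 138, 137, 138, 189, 114, 60, 74, 84, 80, 83, 84, 84, 84, 79, 94, 90, 86, 56, 56, 64, 62, 54]
180 [176, 207, 147, 151, 231, 200, 98, 67, 79, 85, 85, 84, 84, 83, 76, 59, 46, 48, 57, 106, 102, 92, 64, 70]
210 [255, 255, 185, 255, 255, 255, 85, 148, 177, 181, 179, 178, 176, 169, 146, 97, 102, 106, 88, 94, 117, 111, 107, 121]
240 [136, 135, 153, 255, 255, 255, 128, 127, 179, 184, 179, 177, 176, 169, 157, 183, 197, 194, 191, 190, 193, 200, 198, 194]
270 [137, 136, 136, 139, 229, 255, 255, 132, 175, 185, 185, 181, 180, 179, 169, 185, 198, 200, 200, 199, 198, 187, 159, 209]
300 [162, 143, 141, 141, 143, 143, 126, 99, 135, 178, 187, 183, 179, 177, 172, 158, 200, 201, 200, 199, 199, 200, 197, 182]
330 [220, 219, 216, 194, 161, 155, 155, 135, 113, 161, 191, 191, 185, 185, 177, 144, 154, 196, 196, 205, 208, 208, 208, 208]
```

Call:
carry_out --deltas '[0,0,0,0.0234,-0.04,0,-1,0,0,0,0.0234,-0.04,0,-1,0,0,0,0.0234,-0.04,0,-1,0,0,0,0.0234,-0.04,0,-1,0,0,0,0.0234,-0.04,0,-1,0,0,0,0.0234,-0.04,0,-1,0,0,0,0.0234,-0.04,0,-1,0,0,7.5,0,0,0.03,-1,0,0,7.5,0,0,0.03,-1,0,0,7.4,0,0,0.03,-1,0,0,0,0,0,0,-1,0,0,0,0,0,0,-1]'

```text
clock: 19.02
eef_pos: [438.5, -248.2, 176.7]
tool_rot: [-3.141, 0.0, 2.915]
force: [0.5, 1.1, -0.5]
width: 85.7
gripper_force: 0.0
```

```bash
cat > l5.py <<'E'
from look import *
import sys
go(ctrl,[437.4,-248.3,52.8],-.229+np.pi)
print('pred handle',px(w,[437.4,-248.3,77]),'rim ctr',px(w,[499.7,-262.9,80]))
h=cv2.cvtColor(im,cv2.COLOR_BGR2HSV)
m=cv2.inRange(h,(0,0,120),(180,40,255))
m=cv2.morphologyEx(m,cv2.MORPH_OPEN,np.ones((3,3)))
# bar: rows between; find white run near predicted column at several distances
for d in (50,55,60,65,70):
    X=np.array([499.7-d*.974,-262.9+d*.227,77]);u,v=px(w,X)
    v=int(round(v));x=np.nonzero(m[v,int(u)-25:int(u)+25])[0]+int(u)-25
    if len(x): print(d,v,x.min(),x.max(),len(x),'tool',[(R.T@(onz(w,(float(q),float(v)),73)-p)).round(1).tolist() for q in (x.min()-.5,x.max()+.5)])
E
python3 l5.py w5
python3 - <<'E'
from h import *
im=cv2.imread('pics/w4.png');w=dict(np.load('w4.npz'))
y=cv2.inRange(cv2.cvtColor(im,cv2.COLOR_BGR2HSV),(16,100,90),(34,255,255))
a,b=px(w,[552.5,71,162]),px(w,[558,36.6,162]);print(a,b)
for q in np.argwhere(y):
    if min(np.hypot(*(q[::-1]-a)),np.hypot(*(q[::-1]-b)))<8: print(q[::-1],end=' ')
E
```

```text
t 19.07 tcp [ 438.9 -248.4  177.1] rot [-3.1413e+00  1.4000e-03  2.9150e+00] w 85.3 F [-0.1  0.2 -0.2] q [ 0.34  0.5   0.18  1.98 -0.14  0.67  1.94]
shift tool mm [  1.6  -0.2 124.3]
turn deg [-0.   0.1  0.1]
pred handle [254.6 190.2] rim ctr [254.4 250.8]
50 204 232 278 47 tool [[-14.5, -23.2, 103.7], [-14.5, 23.2, 103.7]]
55 199 239 272 34 tool [[-9.2, -16.3, 103.7], [-9.2, 17.2, 103.7]]
60 194 252 262 11 tool [[-4.1, -3.4, 103.7], [-4.1, 7.3, 103.7]]
65 189 253 263 11 tool [[1.0, -2.4, 103.7], [1.0, 8.3, 103.7]]
70 184 253 263 11 tool [[6.1, -2.4, 103.7], [6.1, 8.2, 103.7]]
[271.4 191.8] [235.6 191.6]
[235 191] [236 191] [234 192] [235 192] [236 192] [273 192] [234 193] [235 193] [236 193] [273 193] [234 194] [235 194] [236 194] [236 195]
```

View pics/w5.png

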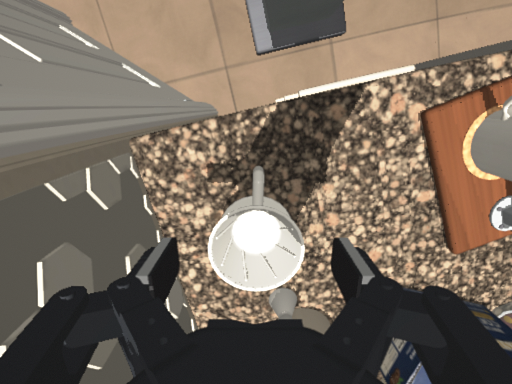

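The wrist view shows the dripper rim around (256,248), the handle bar vertical at column 258 (rows 168–205), and both fingers straddling it. Both brass buttons also showed outside the collar in the previous wrist image. Now I'll fit the rim.

Run:
```python
from h import *
from cell import ctrl
s,R=tool(ctrl);p=s['eef_pos']
im=cv2.imread('pics/w5.png');w=dict(np.load('w5.npz'))
h=cv2.cvtColor(im,cv2.COLOR_BGR2HSV)
m=cv2.inRange(h,(0,0,110),(180,45,255)); m[:150]=0;m[300:]=0;m[:,:195]=0;m[:,320:]=0
m=cv2.morphologyEx(m,cv2.MORPH_CLOSE,np.ones((7,7)));m=cv2.morphologyEx(m,cv2.MORPH_OPEN,np.ones((3,3)))
k=max(cv2.findContours(m,0,1)[0],key=cv2.contourArea)
P=np.array([(R.T@(onz(w,q[0].astype(float),80)-p))[:2] for q in k])
c=np.array([-60,1.5])
for _ in range(8):
    r=np.linalg.norm(P-c,axis=1);Q=P[(abs(r-50)<3)]
    A=np.c_[2*Q,np.ones(len(Q))];x=np.linalg.lstsq(A,(Q**2).sum(1),rcond=None)[0];c=x[:2]
print('rim tool',c,np.sqrt(x[2]+c@c),len(Q),'world',p+R@np.array([*c,97]))
B=P[(P[:,0]>2)];print('bar end x',B[:,0].max(), 'handle y range',B[:,1].min(),B[:,1].max())
```

```text
rim tool [-61.86379148   0.90405862] 49.57452943298049 193 world [ 499.48084396 -261.44075907   80.20939923]
bar end x 25.911582127647126 handle y range -2.7661210831670515 7.712323681598884
```

Call:
carry_out --deltas '[0,0,1,0.002,0.0027,0,-1,0,0,0,0,0,0.03,-1,0,0,0,0,0,0.03,-1,0,0,0,0,0,0.03,-1,0,0,0,0,0,0.024,-1,0,0,0,0,0,0.01,-0.7,0,0,0,0,0,0,-0.3,0,0,0,0,0,0,0.2,0,0,0,0,0,0,0.5,0,0,0,0,0,0,0.6,0,0,0,0,0,0,0.65]'

```text
clock: 20.45
eef_pos: [437.0, -245.0, 52.6]
tool_rot: [-3.142, 0.0, 2.896]
force: [0.2, -0.4, -0.7]
width: 15.2
gripper_force: 0.0
```

Call:
carry_out --deltas '[0,0,0,0,0,0,0.69,0,0,0,0,0,0,0.71,0,0,0,0,0,0,0.73]'

```text
clock: 20.82
eef_pos: [436.9, -244.9, 52.2]
tool_rot: [3.142, -0.0, 2.896]
force: [0.3, -0.8, 1.0]
width: 11.4
gripper_force: 0.0
```

Call:
carry_out --deltas '[0,0,0,0,0,0,0.75,0,0,0,0,0,0,0.77,0,0,0,0,0,0,0.8]'

```text
clock: 21.2
eef_pos: [436.9, -245.0, 52.3]
tool_rot: [-3.142, -0.0, 2.896]
force: [0.5, -0.3, 1.4]
width: 9.7
gripper_force: 46.8
```

Call:
carry_out --deltas '[0,0,0,0,0,0,0.9,0,0,0,0,0,0,1,0,0,0,0,0,0,1]'

```text
clock: 21.58
eef_pos: [436.8, -245.0, 52.3]
tool_rot: [-3.142, -0.0, 2.896]
force: [-0.8, -0.7, 2.1]
width: 9.6
gripper_force: 58.5
```

Call:
carry_out --deltas '[0,0,0,0,0,-0.002,1,0,0,0,0,0,-0.005,1,0,0,0,0,0,-0.008,1,0,0,0,0,0,0,1]'

```text
clock: 22.08
eef_pos: [437.4, -245.2, 68.1]
tool_rot: [-3.141, 0.002, 2.896]
force: [-0.2, 0.1, -2.1]
width: 9.3
gripper_force: 58.4
```

```bash
cat > l6.py <<'E'
from look import *
go(ctrl,[0,0,0])
h=cv2.cvtColor(im,cv2.COLOR_BGR2HSV)
m=cv2.inRange(h,(0,0,110),(180,45,255)); m[:60]=0;m[:,:110]=0;m[:,400:]=0
m=cv2.morphologyEx(m,cv2.MORPH_CLOSE,np.ones((7,7)));m=cv2.morphologyEx(m,cv2.MORPH_OPEN,np.ones((3,3)))
k=max(cv2.findContours(m,0,1)[0],key=cv2.contourArea)
print('bbox',cv2.boundingRect(k))
zr=p[2]+18.7+8.5
P=np.array([(R.T@(onz(w,q[0].astype(float),zr)-p))[:2] for q in k])
c=np.array([-64,0.])
for _ in range(10):
    r=np.linalg.norm(P-c,axis=1);Q=P[(abs(r-50)<4)]
    A=np.c_[2*Q,np.ones(len(Q))];x=np.linalg.lstsq(A,(Q**2).sum(1),rcond=None)[0];c=x[:2]
print('rim tool',c,np.sqrt(x[2]+c@c),len(Q),'world',p+R@np.array([*c,zr]))
E
python3 l6.py w6
```

```text
t 22.12 tcp [ 437.2 -245.1   67.8] rot [-3.1414e+00  1.0000e-03  2.8958e+00] w 9.2 F [-0.2 -0.5 -2. ] q [ 0.38  0.69  0.12  2.07 -0.19  0.4   1.97]
shift tool mm [483.8 131.3  67.3]
bbox (110, 60, 103, 82)
rim tool [0. 0.] 0.0 0 world [ 437.55834811 -245.27746697  -27.19988646]
```

View pics/w6.png

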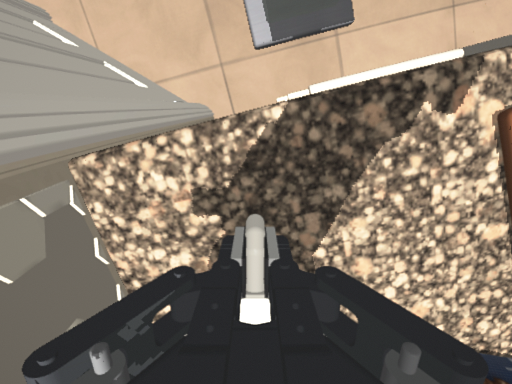

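The last view shows the bar held between the pads at (256,215)–(255,300), and the wrist carries about 2 N, the weight of the dripper. Lifting and turning it now.

Call:
carry_out --deltas '[0,0,0,0,0,-0.012,1,0,0,-5.5,0,0,-0.016,1,0,0,-6,0,0,-0.016,1,0,0,-6,0,0,-0.016,1,0,0,-6,0,0,-0.016,1,0,0,-6,0,0,-0.016,1,0,0,-6,0,0,-0.016,1,0,0,-6,0,0,-0.016,1,0,0,-6,0,0,-0.016,1,0,0,-6,0,0,-0.016,1,0,0,-6,0,0,-0.016,1,0,0,-6,0,0,-0.016,1]'

```text
clock: 23.62
eef_pos: [436.4, -245.1, 256.4]
tool_rot: [-3.141, -0.001, -2.241]
force: [-0.4, -0.1, -1.3]
width: 8.6
gripper_force: 58.5
```

Run:
```python
from h import *
from cell import ctrl
go(ctrl,[422.3,-11.1,255],.9+np.pi)
```

```text
t 23.62 tcp [ 436.4 -245.1  256.4] rot [-3.1413e+00 -7.0000e-04 -2.2411e+00] w 8.6 F [-0.4 -0.1 -1.3] q [ 0.59  0.39 -0.18  1.89  0.09  0.87  2.83]
shift tool mm [-174.6  156.4    1.2]
turn deg [-0. -0.  0.]
```

Call:
carry_out --deltas '[0,0,0,-0.0087,0.0078,0,1,0,0,0,-0.0175,0.0156,0,1,0,0,0,-0.0175,0.0156,0,1,0,0,0,-0.0175,0.0156,0,1,0,0,0,-0.0175,0.0156,0,1,0,0,0,-0.0175,0.0156,0,1,0,0,0,-0.0175,0.0156,0,1,0,0,0,-0.0175,0.0156,0,1,0,0,0,-0.0175,0.0156,0,1,0,0,0,-0.0175,0.0156,0,1,0,0,0,-0.0087,0.0078,0,1,0,0,0,0,0,0,1]'

```text
clock: 25.12
eef_pos: [423.6, -10.3, 255.1]
tool_rot: [3.141, -0.001, -2.243]
force: [0.3, -0.7, -1.9]
width: 9.1
gripper_force: 58.6
```

```bash
cat > l7.py <<'E'
from h import *
from cell import ctrl
import sys
go(ctrl,[422.3,-11.1,255],.9+np.pi)
s,R=tool(ctrl);p=s['eef_pos'];zb=p[2]-52.3
D=p+R@np.array([-63.5,0,0]);print('expected dripper axis',D[:2].round(1),'foot z',zb.round(1))
for n in ('top','scene'):
    c=ctrl.calibration(n);im=ctrl.get_image(n)[...,::-1];cv2.imwrite(f'pics/{sys.argv[1]}_{n}.png',im)
    h=cv2.cvtColor(im,cv2.COLOR_BGR2HSV);m=cv2.inRange(h,(0,0,105),(180,45,255))
    e=px(c,[D[0],D[1],zb+80]);print(n,'pred rim ctr',e,'foot',px(c,[D[0],D[1],zb]),'ring',px(c,[462.1,39,185]))
    x,y=e.astype(int)
    for v in range(y-28,y+50,3 if n=='top' else 3):
        q=''.join('#' if t else '.' for t in m[v,x-45:x+45]);print(v,q)
    print('cols from',x-45)
E
python3 l7.py d1
```

```text
t 25.12 tcp [423.6 -10.3 255.1] rot [ 3.1411e+00 -5.0000e-04 -2.2432e+00] w 9.1 F [ 0.3 -0.7 -1.9] q [ 0.16  0.28 -0.26  2.07  0.1   0.8   2.31]
shift tool mm [1.4 0.5 0.1]
turn deg [ 0.  -0.  -0.1]
expected dripper axis [463.1  39.4] foot z 202.8
top pred rim ctr [279. 209.] foot [277.8 213.5] ring [277.7 214.8]
181 ..........................................................................................
184 ..........................................................................................
187 ...........................................##..................................#.#########
190 ...............................#......##########..................#..#####################
193 ..............................#########################...........##.#####################
196 ...............................########################...............#############.......
199 .............................##########################..##...........##.#................
202 ...........................############################..............#.##.................
205 .....................
[... 3553 characters left out ...]
...####..............
175 .......#......##.....................###################....#######.#.....................
178 ........................................#############...............#.......#.............
181 .............................................................##.....#.......#.............
184 .............................................................#......#.......#.............
187 ........#...........................................................#.....................
190 ..........................................................................................
193 .................................................................................#........
cols from 202
```

Call:
carry_out --deltas '[0,0,0,0.001,0.0004,0.004,1,0,0,0,0,0,0.005,1,0,0,0,0,0,0.003,1,0,0,0,0,0,0,1]'

```text
clock: 25.72
eef_pos: [422.9, -11.6, 242.9]
tool_rot: [3.141, -0.0, -2.245]
force: [0.2, -0.2, -0.4]
width: 9.2
gripper_force: 58.6
```

Call:
carry_out --deltas '[0,0,0,0,0,0.001,1,0,0,0,0,0,0.001,1,0,0,0,0,0,0.001,1]'

```text
clock: 26.1
eef_pos: [423.2, -11.5, 240.3]
tool_rot: [-3.141, 0.0, -2.244]
force: [0.1, 0.8, -1.2]
width: 9.2
gripper_force: 58.6
```

Call:
carry_out --deltas '[0,0,0,0,0,0.001,1,0,0,0,0,0,0.001,1,0,0,0,0,0,0.001,1]'

```text
clock: 26.48
eef_pos: [423.1, -11.5, 237.2]
tool_rot: [3.142, 0.0, -2.244]
force: [0.5, -0.2, -1.4]
width: 9.1
gripper_force: 58.6
```

Call:
carry_out --deltas '[0,0,0,0,0,0.001,1,0,0,0,0,0,0.001,1]'

```text
clock: 26.72
eef_pos: [423.1, -11.5, 235.2]
tool_rot: [3.142, 0.0, -2.244]
force: [0.0, 0.4, -1.6]
width: 9.1
gripper_force: 58.6
```

Call:
carry_out --deltas '[0,0,0,0,0,0.001,1,0,0,0,0,0,0.001,1]'

```text
clock: 26.98
eef_pos: [423.1, -11.5, 233.2]
tool_rot: [3.142, -0.0, -2.244]
force: [1.2, 0.5, -2.1]
width: 9.0
gripper_force: 58.6
```

Call:
carry_out --deltas '[0,0,0,0,0,0.001,1,0,0,0,0,0,0.001,1]'

```text
clock: 27.22
eef_pos: [423.1, -11.5, 231.2]
tool_rot: [3.142, 0.0, -2.244]
force: [-0.0, -0.3, -2.0]
width: 9.2
gripper_force: 58.6
```

Call:
carry_out --deltas '[0,0,0,0,0,0.001,1,0,0,0,0,0,0.001,1,0,0,0,0,0,0.001,1,0,0,0,0,0,0.001,1]'

```text
clock: 27.72
eef_pos: [423.1, -11.5, 227.2]
tool_rot: [3.142, 0.0, -2.244]
force: [-0.0, 0.2, -2.0]
width: 9.0
gripper_force: 58.6
```

Call:
carry_out --deltas '[0,0,0,0,0,0.0015,1,0,0,0,0,0,0.0015,1,0,0,0,0,0,0.0015,1,0,0,0,0,0,0.0015,1]'

```text
clock: 28.22
eef_pos: [423.1, -11.5, 221.2]
tool_rot: [3.142, -0.0, -2.244]
force: [-0.2, 0.9, -1.5]
width: 9.4
gripper_force: 58.6
```

Call:
carry_out --deltas '[0,0,0,0,0,0.001,1,0,0,0,0,0,0.001,1,0,0,0,0,0,0.001,1,0,0,0,0,0,0.001,1]'

```text
clock: 28.72
eef_pos: [423.1, -11.5, 217.2]
tool_rot: [3.142, 0.0, -2.244]
force: [0.8, -0.3, -1.9]
width: 9.2
gripper_force: 58.6
```

Call:
carry_out --deltas '[0,0,0,0,0,0.001,1,0,0,0,0,0,0.001,1,0,0,0,0,0,0.001,1,0,0,0,0,0,0.001,1]'

```text
clock: 29.22
eef_pos: [423.1, -11.5, 213.2]
tool_rot: [3.142, -0.0, -2.244]
force: [-0.4, 0.1, -1.8]
width: 9.3
gripper_force: 58.6
```

Call:
carry_out --deltas '[0,0,0,0,0,0.0005,1,0,0,0,0,0,0.0005,1,0,0,0,0,0,0,1]'

```text
clock: 29.6
eef_pos: [423.1, -11.5, 212.3]
tool_rot: [3.142, -0.0, -2.244]
force: [-0.7, 0.6, -2.0]
width: 9.5
gripper_force: 58.6
```

Call:
carry_out --deltas '[0,0,0,0,0,0.0005,1,0,0,0,0,0,0.0005,1,0,0,0,0,0,0,1]'

```text
clock: 29.98
eef_pos: [423.1, -11.5, 211.2]
tool_rot: [3.141, -0.0, -2.244]
force: [0.3, 0.5, -2.2]
width: 9.5
gripper_force: 58.6
```

Call:
carry_out --deltas '[0,0,0,0,0,0.0005,1,0,0,0,0,0,0.0005,1,0,0,0,0,0,0,1]'

```text
clock: 30.35
eef_pos: [423.1, -11.5, 210.3]
tool_rot: [3.141, -0.0, -2.244]
force: [0.5, 0.0, -1.1]
width: 9.1
gripper_force: 58.6
```

Call:
carry_out --deltas '[0,0,0,0,0,0.0005,1,0,0,0,0,0,0.0005,1,0,0,0,0,0,0,1]'

```text
clock: 30.72
eef_pos: [423.1, -11.5, 209.2]
tool_rot: [3.141, -0.0, -2.244]
force: [-0.4, -0.0, -1.5]
width: 9.3
gripper_force: 58.6
```

Call:
carry_out --deltas '[0,0,0,0,0,0.0005,1,0,0,0,0,0,0,1]'

```text
clock: 30.98
eef_pos: [423.1, -11.5, 208.8]
tool_rot: [3.141, -0.0, -2.244]
force: [-1.0, 0.5, -1.5]
width: 9.2
gripper_force: 58.6
```

Call:
carry_out --deltas '[0,0,0,0,0,0.0005,1,0,0,0,0,0,0,1]'

```text
clock: 31.22
eef_pos: [423.1, -11.5, 208.3]
tool_rot: [3.142, -0.0, -2.244]
force: [-0.7, -0.1, -1.0]
width: 9.2
gripper_force: 58.6
```

Call:
carry_out --deltas '[0,0,0,0,0,0.0005,1,0,0,0,0,0,0,1]'

```text
clock: 31.48
eef_pos: [423.1, -11.5, 207.8]
tool_rot: [3.142, -0.0, -2.244]
force: [-0.9, 0.2, -1.5]
width: 9.4
gripper_force: 58.6
```

Call:
carry_out --deltas '[0,0,0,0,0,0.0005,1,0,0,0,0,0,0,1]'

```text
clock: 31.72
eef_pos: [423.1, -11.5, 207.2]
tool_rot: [3.141, -0.0, -2.244]
force: [-0.3, -0.6, -1.2]
width: 8.9
gripper_force: 58.6
```

Call:
carry_out --deltas '[0,0,0,0,0,0.0005,1,0,0,0,0,0,0,1]'

```text
clock: 31.98
eef_pos: [423.1, -11.5, 206.7]
tool_rot: [3.141, -0.0, -2.244]
force: [-0.1, 0.1, -1.6]
width: 8.9
gripper_force: 58.6
```

Call:
carry_out --deltas '[0,0,0,0,0,0.0005,1,0,0,0,0,0,0,1]'

```text
clock: 32.22
eef_pos: [423.1, -11.5, 206.2]
tool_rot: [3.141, -0.0, -2.244]
force: [-0.1, 0.6, -0.7]
width: 9.0
gripper_force: 58.6
```

Call:
carry_out --deltas '[0,0,0,0,0,0.0005,1,0,0,0,0,0,0,1]'

```text
clock: 32.48
eef_pos: [423.1, -11.5, 205.8]
tool_rot: [3.141, -0.0, -2.244]
force: [-1.0, 0.3, -1.0]
width: 9.1
gripper_force: 58.6
```

Call:
carry_out --deltas '[0,0,0,0,0,0.0005,1,0,0,0,0,0,0,1]'

```text
clock: 32.72
eef_pos: [423.1, -11.5, 205.3]
tool_rot: [3.142, -0.0, -2.244]
force: [-0.3, -1.0, -1.9]
width: 9.1
gripper_force: 58.6
```

Call:
carry_out --deltas '[0,0,0,0,0,0.0005,1,0,0,0,0,0,0,1]'

```text
clock: 32.98
eef_pos: [423.1, -11.5, 204.8]
tool_rot: [3.141, -0.0, -2.244]
force: [-0.9, -0.3, -1.3]
width: 9.3
gripper_force: 58.6
```

Call:
carry_out --deltas '[0,0,0,0,0,0.0005,1,0,0,0,0,0,0,1]'

```text
clock: 33.22
eef_pos: [423.1, -11.5, 204.2]
tool_rot: [3.141, -0.0, -2.244]
force: [0.0, -0.2, -1.2]
width: 9.2
gripper_force: 58.6
```

Call:
carry_out --deltas '[0,0,0,0,0,0.0005,1,0,0,0,0,0,0,1]'

```text
clock: 33.48
eef_pos: [423.1, -11.5, 203.8]
tool_rot: [3.141, -0.0, -2.244]
force: [0.1, 0.1, -1.4]
width: 9.4
gripper_force: 58.6
```

Call:
carry_out --deltas '[0,0,0,0,0,0.0005,1,0,0,0,0,0,0,1]'

```text
clock: 33.72
eef_pos: [423.1, -11.5, 203.3]
tool_rot: [3.141, -0.0, -2.244]
force: [-0.2, -0.5, -1.9]
width: 9.4
gripper_force: 58.6
```

Call:
carry_out --deltas '[0,0,0,0,0,0.0005,1,0,0,0,0,0,0,1]'

```text
clock: 33.98
eef_pos: [423.1, -11.5, 202.8]
tool_rot: [3.142, -0.0, -2.244]
force: [-0.2, 0.9, -2.7]
width: 9.1
gripper_force: 58.6
```

Run:
```python
from h import *
from cell import ctrl
go(ctrl,[0,0,0])
s,R=tool(ctrl);p=s['eef_pos'];D=p+R@np.array([-64,0,0]);c=ctrl.calibration('scene')
im=ctrl.get_image('scene')[...,::-1];cv2.imwrite('pics/e_scene.png',im)
a=px(c,[*D[:2],p[2]-52.3+30]);print('flange under',a,'ring184',px(c,[462.1,39,184]),'ring left/right',px(c,[462.1-37*.766,39+37*.643,184]),px(c,[462.1+37*.766,39-37*.643,184]))
x,y=a.astype(int)
g=cv2.cvtColor(im,cv2.COLOR_BGR2GRAY)
for v in range(y-12,y+22,2): print(v,' '.join('%3d'%t for t in g[v,x-22:x+24:2]))
print('from',x-22)
```

```text
t 33.98 tcp [423.1 -11.5 202.8] rot [ 3.1415e+00 -1.0000e-04 -2.2443e+00] w 9.1 F [-0.2  0.9 -2.7] q [ 0.14  0.36 -0.24  2.14  0.14  0.65  2.27]
shift tool mm [254.9 337.8 202.8]
flange under [247.6 183.7] ring184 [247.2 182.5] ring left/right [232.8 182.5] [261.6 182.5]
171   0   4   0 133  82  26  24  36  44  41  49 234 237  58  38  41  34  71  52 121 113  56  61
173  81   3   0  57 134 140 154 139  44  39  19 207 202  36  37  36 139 146 137 128  87  53  52
175   1  58  41  39 128 133 137 147  49  56 138 132 140 109  75  29 145 137 132 118 126 130  72
177   6   6   6   0  51 131 135 143  53  56 143 131 135 109  74  26 144 134 128 125  91  58  51
179   7   8   5   3  54 126 133 142  56  56 143 152 160 108  75  26 142 132 120 125  59  62  55
181   4   4   8  25 141 132 130 138  54  36 143 160 166 107  77  31 140 127 130 135  90  60  55
183   9   6   6  71 137 133 124 136  55  24 141 160 165 109  75  26 135 121 133 134 101  59  55
185   4   9   8   6 144 132 133 110  95  43 138 154 158 109  87  72 133 133 134 146  67  61  54
187   7   8   5   3  62 153 140 133 137 137 129 153 157 104 134 136 132 143 157  41  62  59  54
189   3   6   7  10   3  45 107 141 158 162 154 154 159 154 161 162 132  95  16   0  63  60  59
191   4   9   8   9   5   0  36  50  48  61  74 136 145  79  61  44  83  13   3   0  64  61  62
193   3   5   4   0   5   7   6 107 136 141 120 131 124 140 146 149 142   0   0  44  61  61  61
195   7   6   7   5   7   5   6  31 154 155 159 161 160 157 152 147  92  88 141 167  57  61  61
197   9   9  10   6  11   5   7   3  36 108 144 168 170 137 128  90  77 101 121  92  59  62  61
199   4   4   1   6  10   6   6   0   0  60 115 163 162 144 115  65  77  79  83 122  58  61  59
201   9   7   8   6   7   0  54 150 170 168 168 167 167 168 166 167 149 120  99 121  58  62  60
203   7   4   5   5   0 143 153 157 160 163 165 167 166 166 163 160 155 150 130 111  62  63  59
from 225
```

Call:
carry_out --deltas '[0,0,0,0,0,0.0005,1,0,0,0,0,0,0,1]'

```text
clock: 34.28
eef_pos: [423.2, -11.5, 202.3]
tool_rot: [-3.142, 0.0, -2.244]
force: [-0.0, -0.2, -1.4]
width: 9.3
gripper_force: 58.6
```

Call:
carry_out --deltas '[0,0,0,0,0,0.0005,1,0,0,0,0,0,0,1]'

```text
clock: 34.52
eef_pos: [423.1, -11.5, 201.9]
tool_rot: [-3.142, -0.0, -2.244]
force: [-0.4, -0.8, 0.4]
width: 9.0
gripper_force: 58.8
```

Call:
carry_out --deltas '[0,0,0,0,0,0.0005,1,0,0,0,0,0,0,1]'

```text
clock: 34.78
eef_pos: [423.1, -11.6, 201.4]
tool_rot: [-3.141, -0.0, -2.244]
force: [-0.6, -0.7, 3.1]
width: 8.9
gripper_force: 59.0
```

Call:
carry_out --deltas '[0,0,0,0,0,0,0.8,0,0,0,0,0,0,0.78,0,0,0,0,0,0,0.77]'

```text
clock: 35.15
eef_pos: [423.1, -11.5, 201.3]
tool_rot: [3.142, -0.0, -2.244]
force: [-1.2, 0.1, 2.2]
width: 10.2
gripper_force: 31.6
```

Call:
carry_out --deltas '[0,0,0,0,0,0,0.76,0,0,0,0,0,0,0.755,0,0,0,0,0,0,0.75]'

```text
clock: 35.52
eef_pos: [423.1, -11.5, 201.3]
tool_rot: [3.142, -0.0, -2.244]
force: [-1.1, -0.8, 2.4]
width: 10.6
gripper_force: 7.0
```

Call:
carry_out --deltas '[0,0,0,0,0,0,0.745,0,0,0,0,0,0,0.735,0,0,0,0,0,0,0.72,0,0,0,0,0,0,0.68]'

```text
clock: 36.02
eef_pos: [423.2, -11.3, 201.2]
tool_rot: [3.142, 0.0, -2.244]
force: [-0.3, -0.3, -0.1]
width: 13.6
gripper_force: 0.0
```

Call:
carry_out --deltas '[0,0,0,0,0,0,0.5,0,0,0,0,0,0,0.2,0,0,0,0,0,0,0,0,0,0,0,0,0,0,0,0,0,0,0,-0.01,0,0,0,0,0,0,-0.02,0,0,0,0,0,0,-0.03,0,0,0,0,0,0,-0.03,0,0,0,0,0,0,-0.03,0]'

```text
clock: 37.15
eef_pos: [423.0, -11.4, 323.0]
tool_rot: [-3.141, 0.001, -2.244]
force: [-0.0, 0.3, 0.3]
width: 42.9
gripper_force: 0.0
```

Call:
carry_out --deltas '[0,0,0,0,-0.03,0,0,0,0,0,0,-0.03,0,0,0,0,0,0,-0.03,0,0,0,0,0,0,-0.03,0,0,0,0,0,0,-0.03,0,0,0,0,0,0,-0.03,0,0,0,0,0,0,0,0,0]'

```text
clock: 38.02
eef_pos: [564.7, -125.5, 321.3]
tool_rot: [-3.141, -0.0, -2.247]
force: [0.3, -0.1, -0.1]
width: 42.8
gripper_force: 0.0
```

Run:
```python
from h import *
from cell import ctrl
go(ctrl,[422,-11,300])
for n,X in (('top',[462.1,39,260]),('scene',[462.1,39,210])):
    c=ctrl.calibration(n);im=ctrl.get_image(n)[...,::-1];cv2.imwrite(f'pics/g_{n}.png',im)
    h=cv2.cvtColor(im,cv2.COLOR_BGR2HSV);m=cv2.inRange(h,(0,0,105),(180,45,255))
    x,y=px(c,X).astype(int);print(n,x,y,'rim260',px(c,[462.1,39,260]),'fl210',px(c,[462.1,39,210]),'fl180',px(c,[462.1,39,180]))
    for v in range(y-26,y+34,2): print(v,''.join('#' if t else '.' for t in m[v,x-35:x+35]))
    if n=='scene':
        old=cv2.imread('pics/scene0.png'); 
    else:
        old=cv2.imread('pics/top0.png')
    c2=lambda i:[ (k[0].round(1).tolist()) for k in [np.argwhere(cv2.inRange(cv2.cvtColor(i,cv2.COLOR_BGR2HSV),(0,200,120),(4,255,255))[150:175,230:255]).mean(0,keepdims=True)]]
    if n=='top': print('timer',c2(old),c2(im))
```

```text
t 38.02 tcp [ 564.7 -125.5  321.3] rot [-3.141  -0.     -2.2467] w 42.8 F [ 0.3 -0.1 -0.1] q [ 0.31  0.44 -0.21  1.6   0.1   1.11  2.54]
shift tool mm [ -0.  183.   21.2]
top 278 210 rim260 [278.8 210.7] fl210 [278.  213.5] fl180 [277.6 215. ]
184 ......................................................................
186 ...................................#..................................
188 ............................#####.....................................
190 .............................####.#...................................
192 ......................##.....#######..................................
194 ......................##.....#########................................
196 .......................######################.........................
198 .......................#########################......................
200 ......................############################....................
202 .....................###############################..................
204 ....................#################################.................
206 ...................########
[... 3054 characters left out ...]
######.......#...........
189 .........................#######################......................
191 ...................................#####.............................#
193 ............................##################........................
195 ............................##################........................
197 ...............................#############..........................
199 ................................##########............................
201 ..........................#####################.......................
203 .......................###########################.................###
205 ......................#############################...............####
```

```bash
python3 -c "
from cell import ctrl
print(ctrl.finish_job())"
```

```text
the job is handed in; nothing more can be done
None
```

I raised the tube until it locked at the preset collar, seated the dripper level in the ring, let go, and handed the job in at about 38 s of the 61 s allowed; no verdict came back. Both brass buttons showed outside the collar afterwards, the timer had not moved, and I did not re-measure the mug or the measuring cup.

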